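# Jars in single file under the rack hood

### The job

Stand the three yellow-capped jars on the jar rack and push them upright, one behind the other, between its rails and under the green hood until the row is tight and has pressed home the sprung pad of the backstop inside, whose position you have to feel for. Push gently, so that the jars are never tipped over or pressed hard against each other, and leave the tall white-capped jar, mug, ladle and spatula where they are.

Things in the scene. Friction and masses are not known exactly. Their poses are not given: they have to be found in the camera images.
- rack: Fixed steel jar rack: raised floor 84 mm wide, top 30 mm above the bench, along the rack's y axis. Origin at bench height on the lane's centre line at the mouth of the straight rails; z up, +y into the lane (the way to push), x across. From y = 0 on, two rails 22 mm high stand on the floor, 74 mm apart inside; their ends flare outwards from y = -28 mm to 0.
- landing (a point): Centre of the rack's open landing, on its floor top (rack y = -45 mm): the bare end of the floor, y = -90 to 0 mm, where a jar can be stood. Axes as the rack's. Push a jar low, about 25 mm above this floor, or it may tip; sliding one jar takes 0.6 to 2 N.
- hood (a point): Middle of the near top edge of the green sheet hood over the lane, 135 mm above the bench, at rack y = 50 mm. Axes as the rack's. The hood runs from here to y = 268 mm, underside 132 mm up, closed at the far end. The gripper's body cannot go under it, so push the last jar home from behind with the tool leaned back some 35 degrees.
- pad (a joint): Sprung pad on a locked backstop hidden in the hood; m: 0 = out, 0.008 = pressed fully in (under 0.5 N, then a hard stop; it does not push a row back). The backstop's place varies, is unseen and unreported: the pad's face, pressed in, is at rack y = 205 to 245 mm, so the near side of the third jar ends at 5 to 47 mm.
- jar_a: empty round glass jar with a bright yellow twist cap: body 66 mm diameter, 90 mm tall overall, cap 60 mm diameter and 18 mm high, at the top; about 0.2 kg (0.14 to 0.28). Starts upright on the bench. Origin: centre of its underside, z up its axis. The three yellow-capped jars are alike and may go in in any order.
- jar_b: empty round glass jar with a bright yellow twist cap: body 66 mm diameter, 90 mm tall overall, cap 60 mm diameter and 18 mm high, at the top; about 0.2 kg (0.14 to 0.28). Starts upright on the bench. Origin: centre of its underside, z up its axis. The three yellow-capped jars are alike and may go in in any order.
- jar_c: empty round glass jar with a bright yellow twist cap: body 66 mm diameter, 90 mm tall overall, cap 60 mm diameter and 18 mm high, at the top; about 0.2 kg (0.14 to 0.28). Starts upright on the bench. Origin: centre of its underside, z up its axis. The three yellow-capped jars are alike and may go in in any order.
- tall_jar: bystander: amber jar with a white cap, 66 mm diameter, 120 mm tall, standing among the yellow-capped ones; origin at the centre of its underside. Leave it alone.
- mug: bystander: blue mug, 80 mm diameter, 85 mm high; origin at the centre of its underside. Leave it alone.
- ladle: bystander: aluminium ladle lying on the bench, bowl 86 mm diameter and 32 mm high, round handle reaching 260 mm along its -x; origin under the bowl. Leave it alone.
- spatula: bystander: red hard silicone spatula lying flat, 12 mm thick; handle 150 mm along -x and blade to 130 mm along +x from its origin. Leave it alone.

How it is judged:
By the outcome, as a careful person would: the job done as asked, in the order asked, and still so for the second after the job is handed in, with the robot touching nothing.
It also fails if it takes over 69 s, if anything falls off the work surface, if the arm or the gripper's body presses on something with over 40 N, if the wrist force passes 120 N, or if a joint passes its speed limit or range.

### The arm

A 6-joint arm with a two-finger parallel gripper is mounted at the origin on the work surface. World frame = base frame: x ahead of the robot, y to its left, z up, the work surface at z = 0. Lengths are in mm, angles in rad, forces in N, time in s.
With the tool pointing down it reaches from about 325 to 850 mm from the base axis. Payload 15.5 kg.
Tool frame: the origin (TCP) lies at the very end of the fingers, on their centre line; the grasp point (between the pads) lies behind it (ctrl.tcp_to_grasp is the z of the grasp point in the tool frame, in mm); z points along the fingers, y is the line along which they close (so a half turn about z gives the same grasp; the last joint's range is limited). The gripper opens to 91 mm and grips with 3 to 60 N. Pads are 32 mm wide; open, the fingers measure 118 mm over their backs; the gripper's body (76 mm by 178 mm) begins 60 mm behind the grasp point.
Start: joints at [-1.268, 0.494, 1.345, -0, 1.302, -0.096], TCP at [242.697, -575.955, 213.915] pointing down, gripper open.
Joint ranges: [-2.91, 2.91], [-0.82, 2.16], [0.22, 2.67], [-1.22, 4.37], [0.12, 2.79], [-3.08, 3.08]. Speed limits (rad/s): [1.89, 1.89, 2.57, 3.01, 3.01, 3.01].

### API

Orientations are given as a unit quaternion [w, x, y, z].
In Python, from rig import ctrl gives the robot as it stands.
- The arm moves only by the shell command python3 -m inch 'ROWS' [FORCE]. ROWS is JSON, one flat list of numbers, 5 for each row, row after row: the shift along the tool's x, y, z in mm, then the turn about the tool's z in rad, then the opening, from -1 (shut) to 1 (fully open). In form: [x, y, z, turn, gripper, x, y, z, turn, gripper, ...]. A call has 1 to 12 rows; each row is the pose to reach, as a shift and turn from the pose commanded when the call began, along the tool's axes at that moment; what a row does not reach only later rows make up. A row lasts 1/12 s, in which the tool goes at most 41.7 mm and 7.16 degrees, less where a joint would pass 70% of its speed; a pose out of reach is approached as far as the arm can. A call with a gripper value outside its range is refused whole. The fingers move at their own pace and stop on an object; FORCE is the grip in N (left out, the last holds). Time passes only in rows, so rows that repeat a pose let the fingers close. It gives the time, the measured TCP pose, the force, the opening and the grip force at its end, in the units of the state.
- ctrl.sense(): the state, without advancing time (a new reading comes with each control period).
- ctrl.get_image(name): name is "scene" or "top" or "wrist"; returns a dict with "image" (420x560x3 uint8, red, green, blue), "range_z" (420x560 float32, mm along the optical axis (not along the pixel's ray), 0 where there is no reading), "camera_matrix" (3x3 intrinsics, pixels), "eye" and "attitude" of the camera in the world. Camera axes: x right, y up, looking along -z (the intrinsics and any distortion apply to the point x, -y, -z); pixel columns grow to the right and rows downward; lengths in mm; the calibration is good to about 2 mm. A picture is of the moment at which its call begins.
- ctrl.finish_job(): hands the job in; it is judged then, once.
The state is a dict: "time_s": time; "qpos": joint angles; "joint_vel": joint speeds; "tau": joint torques, N m; "ee_pos": TCP position; "tcp_rot": TCP orientation; "wrist_force": force on the tool from outside, world axes, zero at the start; "ft_torque": the same for the moment, N m; "gripper_width": opening from 0.0 (shut) to 1.0 (fully open); "grasp_force": force on a finger pad.
Only numpy, scipy, OpenCV 4.12 (cv2) and the standard library are available. Lean on these libraries where they do the work, as an engineer would, in place of code of your own. Each camera call takes 0.05 s, during which the arm holds its last target. There are 200 camera calls.

## Working session

There is one attempt and no reset: what is moved stays moved. The work goes in short steps, Python scripts to look and compute and a shell command to move; the robot and the scene stay as the last step left them, time stands still between calls to the robot, and variables do not carry over. Pictures are saved under pics/ and viewed, at most 10 in all, crops included, and the job is handed in when it is done.

```bash
ls; mkdir -p pics; python3 - <<'E'
from rig import ctrl
import cv2,json
for n in ("scene","top"):
    d=ctrl.get_image(n); cv2.imwrite(f"pics/{n}0.png",d["image"][...,::-1])
    print(n,d["camera_matrix"],d["eye"],d["attitude"],[k for k in d])
print(ctrl.sense(),ctrl.tcp_to_grasp)
E
```

```text
pics
scene [[388.89092296   0.         277.76731787]
 [  0.         388.89092296 208.10577869]
 [  0.           0.           1.        ]] [954.52451409 219.29010859 932.93983829] [0.46821224 0.12058749 0.23339802 0.84365948] ['image', 'range_z', 'camera_matrix', 'eye', 'attitude']
top [[424.87318115   0.         282.38325282]
 [  0.         424.87318115 209.56561139]
 [  0.           0.           1.        ]] [407.26309605 -53.3781531  964.67290679] [ 0.70510342  0.06423833 -0.04227104 -0.70492252] ['image', 'range_z', 'camera_matrix', 'eye', 'attitude']
{'time_s': 0.1, 'qpos': array([-1.26748662e+00,  4.94123520e-01,  1.34605332e+00, -2.89164088e-05,
        1.30251780e+00, -9.54701572e-02]), 'joint_vel': array([-1.09063746e-03, -9.17129654e-04, -2.11012549e-03,  1.22782903e-03,
        8.36209510e-04,  3.95329561e-05]), 'tau': array([-9.96302015e-05, -8.80245209e+01, -3.82544839e+01,  7.08345207e-02,
        4.81943856e-02, -7.11191387e-05]), 'ee_pos': array([ 242.59244464, -575.62754212,  213.40173062]), 'tcp_rot': array([-5.46573829e-04,  9.80186688e-01,  1.98075120e-01, -7.10196892e-05]), 'wrist_force': array([0.18865935, 0.09004698, 0.10287121]), 'ft_torque': array([-0.01290681, -0.00028198,  0.01172798]), 'grasp_force': 0.0, 'gripper_width': 0.9971557367155248} -18.8
```

View pics/top0.png

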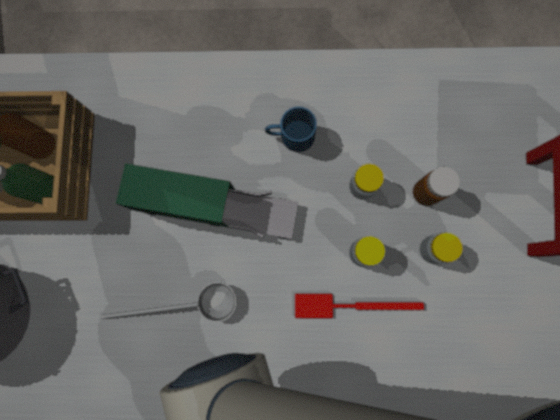

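View pics/scene0.png

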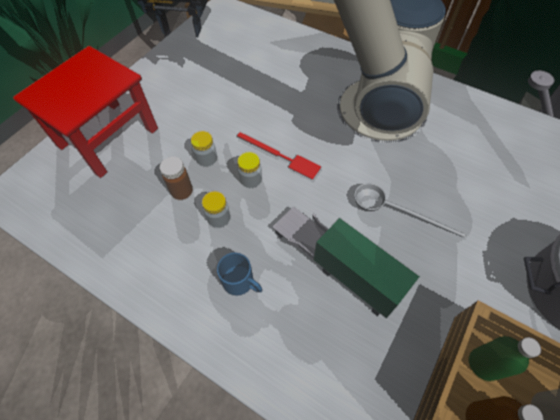

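The top view shows yellow caps at (369,178), (370,251) and (446,248), and the tall jar at (437,187). The hood spans about (120–230, 165–222), with the landing at (283,218) on its right. The scene view agrees. Next I'll measure positions.

```bash
cat > h.py <<'E'
from rig import ctrl
import numpy as np, cv2
from scipy.spatial.transform import Rotation as R
def rot(q): return R.from_quat(np.roll(q,-1))
def grab(n):
    d=ctrl.get_image(n); K=d["camera_matrix"]; v,u=np.mgrid[:420,:560]
    r=np.stack([(u-K[0,2])/K[0,0],-(v-K[1,2])/K[1,1],-np.ones(u.shape)],-1)
    w=rot(d["attitude"]).apply(r.reshape(-1,3)).reshape(420,560,3)
    d["ray"]=w; d["P"]=d["eye"]+w*d["range_z"][...,None]; d["hsv"]=cv2.cvtColor(d["image"],cv2.COLOR_RGB2HSV)
    return d
def plane(d,u,v,z):
    w=d["ray"][int(round(v)),int(round(u))]; return d["eye"]+w*(z-d["eye"][2])/w[2]
def blobs(m,a):
    n,l,s,c=cv2.connectedComponentsWithStats(m.astype(np.uint8)); return [(l==i) for i in range(1,n) if s[i,4]>a]
E
python3 - <<'E'
from h import *
np.set_printoptions(precision=1,suppress=True)
for n in("top","scene"):
    d=grab(n); H,S,V=[d["hsv"][...,i].astype(int) for i in range(3)]; P=d["P"]; ok=d["range_z"]>0
    for m in blobs((abs(H-29)<6)&(S>180)&(V>90),60):
        t=m&ok&(P[...,2]>84); p=P[t]; 
        (u,v),r=cv2.minEnclosingCircle(np.argwhere(t)[:,::-1].astype(np.int32))
        print(n,"cap",(u,v),r,plane(d,u,v,90),"depth",p.mean(0),np.ptp(p,axis=0))
    box=(P[...,0]>150)&(P[...,0]<760)&(P[...,1]>-20)&(P[...,1]<420)&ok
    for nm,lo,hi,g in(("hood",129,141,(H>60)&(H<95)&(S>90)),("floor",24,36,S<70)):
        m=box&g&(P[...,2]>lo)&(P[...,2]<hi)
        for b in blobs(m,150):
            p=P[b]; rc=cv2.minAreaRect(p[:,:2].astype(np.float32)); print(n,nm,b.sum(),p.mean(0),rc,cv2.boxPoints(rc).round().tolist())
    m=(P[...,2]>112)&(P[...,2]<126)&ok&(P[...,1]<-100)&(P[...,0]>300)&(P[...,0]<700)
    for b in blobs(m,60): print(n,"tall",P[b].mean(0),np.ptp(P[b],axis=0))
s=ctrl.sense(); print(rot(s["tcp_rot"]).as_matrix())
E
```

```text
top cap (368.6016845703125, 177.75424194335938) 13.785955429077148 [ 606.7 -207.2   90. ] depth [ 607.7 -206.8   89.5] [54.5 56.9  9.5]
top cap (446.2894592285156, 247.76315307617188) 15.062542915344238 [ 460.5 -358.6   90. ] depth [ 462.3 -360.    89.4] [56.7 58.5 11. ]
top cap (369.5, 250.5) 14.508718490600586 [ 456.4 -205.    90. ] depth [ 455.4 -204.1   89.5] [55.  58.7 10. ]
top hood 4271 [568.  193.  134.8] ((568.792724609375, 193.99612426757812), (216.9552001953125, 83.04884338378906), 79.74005889892578) [[509.0, 95.0], [590.0, 80.0], [629.0, 293.0], [547.0, 308.0]]
top floor 1964 [542.8  40.4  29.8] ((543.5331420898438, 40.057918548583984), (134.28273010253906, 85.046142578125), 80.15250396728516) [[490.0, -19.0], [574.0, -33.0], [597.0, 99.0], [513.0, 113.0]]
top floor 476 [341.4 163.3  30. ] ((348.39691162109375, 176.55740356445312), (82.7896957397461, 198.16587829589844), 0.14216792583465576) [[307.0, 276.0], [307.0, 77.0], [390.0, 78.0], [390.0, 276.0]]
top tall [ 568.6 -572.1  118.8] [236.4  19.1  14. ]
top tall [ 592.9 -351.2  119.2] [60.5 62.1 11.4]
scene cap (201.3684
[... 404 characters left out ...]
3.21240234375), (214.10926818847656, 84.5582275390625), 79.58412170410156) [[510.0, 96.0], [593.0, 80.0], [632.0, 291.0], [549.0, 306.0]]
scene floor 299 [341.7 154.4  29.6] ((332.81646728515625, 159.46237182617188), (82.72344207763672, 173.28237915039062), 22.651578903198242) [[261.0, 223.0], [328.0, 64.0], [404.0, 95.0], [338.0, 255.0]]
scene floor 856 [536.9  21.4  29.7] ((534.3775024414062, 25.35894203186035), (86.69583892822266, 90.57513427734375), 0.1191207766532898) [[491.0, 71.0], [491.0, -20.0], [578.0, -20.0], [578.0, 71.0]]
scene tall [ 575.9 -573.3  119.2] [237.6  44.1  14. ]
scene tall [ 595.6 -349.8  119.1] [58.3 61.7 11.5]
[[ 0.9  0.4 -0. ]
 [ 0.4 -0.9  0. ]
 [ 0.  -0.  -1. ]]
```

```bash
python3 -m inch '[29,-11,0,-0.04,1, 58,-23,0,-0.08,1, 87,-34,0,-0.12,1, 116,-46,0,-0.16,1, 144,-57,0,-0.2,1, 173,-68,0,-0.24,1, 202,-80,0,-0.28,1, 231,-91,0,-0.32,1, 260,-103,0,-0.36,1, 288,-114,20,-0.385,1, 288,-114,50,-0.385,1, 288,-114,50,-0.385,1]' 15; python3 - <<'E'
from h import *
np.set_printoptions(precision=1,suppress=True)
s=ctrl.sense(); M=rot(s["tcp_rot"]).as_matrix(); print(s["qpos"],np.degrees(np.arctan2(M[1,0],M[0,0])),M[2])
for n in("top","wrist"):
    d=grab(n); cv2.imwrite(f"pics/{n}1.png",d["image"][...,::-1]); H,S,V=[d["hsv"][...,i].astype(int) for i in range(3)]; P=d["P"]; ok=d["range_z"]>0
    for m in blobs((abs(H-29)<6)&(S>150)&(V>60),60):
        t=m&ok&(P[...,2]>84)
        if t.sum()>30:p=P[t]; print(n,p.mean(0),(p.min(0)+p.max(0))/2,np.ptp(p,axis=0),t.sum())
E
```

```text
time_s: 1.2
ee_pos: [462.9, -356.1, 159.6]
tcp_rot: [-0.003, 0.924, 0.383, -0.001]
wrist_force: [-1.1, 0.2, -1.0]
gripper_width: 0.997
grasp_force: 0.0
[-0.8  0.5  1.5 -0.   1.1  0. ] 45.05250562945791 [-0. -0. -1.]
top [ 607.8 -206.9   89.5] [ 608.1 -207.2   89.8] [57.4 58.  11. ] 600
top [ 474.5 -345.   103.6] [ 467.8 -328.6  172.7] [ 46.9  92.1 177.1] 225
top [ 455.3 -204.1   89.5] [ 455.5 -204.3   89.8] [55.2 59.2 10.1] 640
wrist [ 457.3 -205.7   89.6] [ 456.9 -206.    88.2] [59.8 60.7  8.4] 5553
wrist [ 464.3 -361.1   89.7] [ 463.5 -361.7   88. ] [60.4 60.   7.8] 3920
```

```bash
python3 -m inch '[-1,2,26,0,1, -1,2,52,0,1, -1,2,78,0,1, -1,2,104,0,1, -1,2,124,0,1, -1,2,130,0,1, -1,2,130,0,1, -1,2,130,0,-1, -1,2,130,0,-1, -1,2,130,0,-1, -1,2,130,0,-1, -1,2,130,0,-1]' 15;  python3 -m inch '[0,0,0,0,-1, 0,0,0,0,-1]'
```

```text
time_s: 2.3
ee_pos: [464.9, -361.6, 35.0]
tcp_rot: [0.001, 0.924, 0.382, 0.0]
wrist_force: [-1.1, 0.9, 9.7]
gripper_width: 0.718
grasp_force: 15.0
time_s: 2.47
ee_pos: [464.9, -361.6, 35.0]
tcp_rot: [0.001, 0.924, 0.382, 0.0]
wrist_force: [-1.3, 0.7, 10.1]
gripper_width: 0.721
grasp_force: 15.0
```

```bash
python3 - <<'E'
from h import *
s=ctrl.sense(); print(s["ft_torque"],s["wrist_force"],s["qpos"])
d=grab("scene"); cv2.imwrite("pics/scene2.png",cv2.resize(d["image"][60:260,100:400,::-1],None,fx=2.6,fy=2.6))
E
```

```text
[ 0.03325528  0.33879631 -0.01090095] [-1.26434412  0.66833798 10.08937758] [-7.62315446e-01  6.65363706e-01  1.60846321e+00 -1.66606412e-04
  8.66257363e-01  2.46395539e-02]
```

View pics/scene2.png

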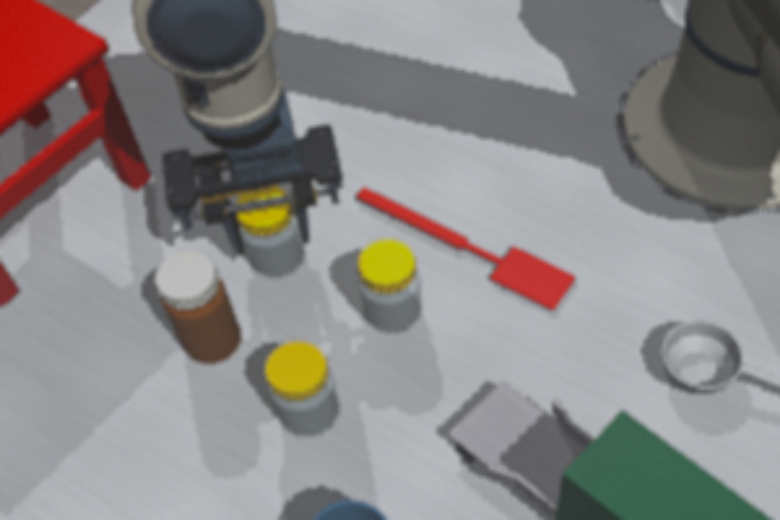

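```bash
python3 -m inch '[0,0,-15,0,-1, 0,0,-45,0,-1, 0,0,-80,0,-1, 15,-10,-110,0,-1, 45,-30,-115,-0.05,-1, 78,-52,-115,-0.1,-1, 111,-74,-115,-0.18,-1, 144,-96,-115,-0.26,-1, 177,-118,-115,-0.34,-1, 210,-140,-115,-0.42,-1, 243,-162,-115,-0.5,-1, 270,-182,-115,-0.56,-1]'; python3 -m inch '[19,-12.4,0,-0.04,-1, 30.7,-20.8,0,-0.048,-1, 30.7,-20.8,0,-0.048,-1, 30.7,-20.8,0,-0.048,-1]';  python3 - <<'E'
from h import *
s=ctrl.sense(); M=rot(s["tcp_rot"]).as_matrix(); print(np.degrees(np.arctan2(M[1,0],M[0,0])),s["ee_pos"],M[2])
d=grab("wrist"); cv2.imwrite("pics/w3.png",d["image"][...,::-1])
E
```

```text
time_s: 3.52
ee_pos: [527.5, -39.2, 149.4]
tcp_rot: [0.0, 0.781, 0.624, 0.0]
wrist_force: [1.0, -0.3, -1.4]
gripper_width: 0.719
grasp_force: 15.0
time_s: 3.85
ee_pos: [513.6, -7.0, 149.2]
tcp_rot: [0.0, 0.768, 0.641, -0.0]
wrist_force: [1.2, -0.5, -2.5]
gripper_width: 0.723
grasp_force: 15.0
79.73340051734013 [513.60713124  -7.03275514 149.19833315] [-2.47975161e-04  1.74836112e-04 -9.99999954e-01]
```

View pics/w3.png

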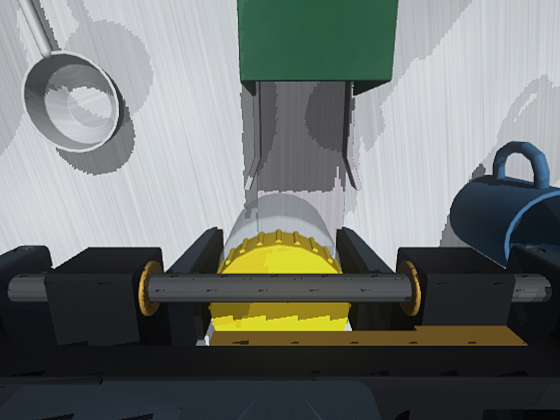

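The wrist view shows the hood's near edge at about row 80, columns 238–397. The rails are at columns 258 and 350, and the jar is held upright. I'll refine the rack's pose from this view.

```bash
python3 - <<'E'
from h import *
np.set_printoptions(precision=1,suppress=True)
for n in("wrist","top"):
    d=grab(n); P=d["P"]; ok=d["range_z"]>0; H,S,V=[d["hsv"][...,i].astype(int) for i in range(3)]
    g=ok&(H>60)&(H<95)&(S>90)&(abs(P[...,2]-135)<5)&(P[...,1]>50); g=max(blobs(g,100),key=np.sum); p=P[g]
    a=np.radians(79.8); ex=np.array([np.sin(a),-np.cos(a)]); ey=np.array([np.cos(a),np.sin(a)])
    x=p[:,:2]@ex; y=p[:,:2]@ey
    # edge lines by y-bin
    L=[]
    for y0 in np.arange(y.min()+5,y.max()-5,10):
        k=abs(y-y0)<5; L.append((y0,x[k].min(),x[k].max()))
    L=np.array(L); print(n,"ymin(50)",np.percentile(y,[0,1,3]),"left/right fits",np.polyfit(L[:,0],L[:,1],1),np.polyfit(L[:,0],L[:,2],1),L[[0,-1]])
    r=ok&(S<70)&(abs(P[...,2]-52)<5); q=P[r]; qx=q[:,:2]@ex; qy=q[:,:2]@ey
    y50=np.percentile(y,1); k=(qy>y50-48)&(qy<y50-2)&(abs(qx-L[0,1:].mean())<60)
    qx=qx[k]; c=L[0,1:].mean(); print("rails rel hood-centre",c,np.percentile(qx[qx<c],[5,50,95]),np.percentile(qx[qx>c],[5,50,95]),k.sum())
    f=ok&(S<70)&(abs(P[...,2]-30)<5); q=P[f]; qx=q[:,:2]@ex; qy=q[:,:2]@ey; k=(qy>y50-138)&(qy<y50-60)&(abs(qx-c)<60); print("floor x",np.percentile(qx[k],[1,50,99]), "n",k.sum(), "ymin",qy[(abs(qx-c)<40)&(qy>y50-160)&(qy<y50)].min())
s=ctrl.sense();print("tcp",s["ee_pos"][:2]@ex,s["ee_pos"][:2]@ey)
E
```

```text
wrist ymin(50) [182.5 183.4 184.2] left/right fits [ -0.  486.7] [  0.  568.2] [[187.5 484.8 568.9]
 [207.5 484.6 569. ]]
rails rel hood-centre 526.8616453893079 [485.8 488.2 490.4] [564.4 566.3 568.9] 749
floor x [486.7 540.7 569.2] n 3672 ymin 44.06568574226963
top ymin(50) [280.6 284.6 288.3] left/right fits [ -0.  484.3] [  0.1 532.5] [[285.6 484.3 545.4]
 [385.6 484.1 566. ]]Traceback (most recent call last):
  File "<stdin>", line 15, in <module>
    return _quantile_unchecked(
        a, q, axis, out, overwrite_input, method, keepdims, weights)
    return _ureduce(a,
                    func=_quantile_ureduce_func,
    ...<5 lines>...
                    overwrite_input=overwrite_input,
                    method=method)
    r = func(a, **kwargs)
    result = _quantile(arr,
                       quantiles=q,
    ...<2 lines>...
                       out=out,
                       weights=wgt)
    slices_having_nans = np.isnan(arr[-1, ...])
                                  ~~~^^^^^^^^^
IndexError: index -1 is out of bounds for axis 0 with size 0
```

```bash
python3 -m inch '[4,20.4,0,0,-1, 4,20.4,20,0,-1, 4,20.4,45,0,-1, 4,20.4,65,0,-1, 4,20.4,75,0,-1, 4,20.4,80,0,-1, 4,20.4,82,0,-1, 4,20.4,83,0,-1, 4,20.4,83,0,-1]'; python3 -m inch '[0,0,0.5,0,-1, 0,0,0.5,0,-1]'
```

```text
time_s: 4.75
ee_pos: [535.3, -7.0, 66.6]
tcp_rot: [0.0, 0.768, 0.641, 0.0]
wrist_force: [0.3, 0.2, -1.8]
gripper_width: 0.721
grasp_force: 15.0
time_s: 4.92
ee_pos: [535.2, -6.8, 66.1]
tcp_rot: [0.0, 0.767, 0.641, 0.0]
wrist_force: [0.3, 0.3, -1.3]
gripper_width: 0.721
grasp_force: 15.0
```

```bash
python3 -m inch '[0,0,1.2,0,-1, 0,0,1.2,0,0.2, 0,0,1.2,0,1, 0,0,1.2,0,1, 0,0,1.2,0,1, 0,0,1.2,0,1, -20,0,1.2,0,1, -45,0,1.2,0,1, -65,0,1.2,0,1, -65,0,1.2,0,-1, -65,0,5,0,-1, -65,0,10,0,-1]'; python3 -m inch '[0,0,0,0,-1, 0,0,0,0,-1, 5,0,0,0,-1, 9,0,0,0,-1, 13,0,0,0,-1, 17,0,0,0,-1]';  python3 - <<'E'
from h import *
s=ctrl.sense(); print(s["ee_pos"],s["wrist_force"],s["gripper_width"])
d=grab("wrist"); cv2.imwrite("pics/w4.png",d["image"][...,::-1])
E
```

```text
time_s: 5.92
ee_pos: [523.4, -70.5, 55.3]
tcp_rot: [0.0, 0.768, 0.641, 0.0]
wrist_force: [-0.2, 0.2, 0.3]
gripper_width: 0.812
grasp_force: 0.0
time_s: 6.42
ee_pos: [526.3, -53.3, 55.5]
tcp_rot: [0.0, 0.767, 0.641, 0.0]
wrist_force: [-0.1, -0.1, 1.1]
gripper_width: 0.374
grasp_force: 0.0
[526.33140537 -53.28256639  55.52494926] [-0.05678667 -0.107795    1.0572823 ] 0.3735639366959931
```

View pics/w4.png

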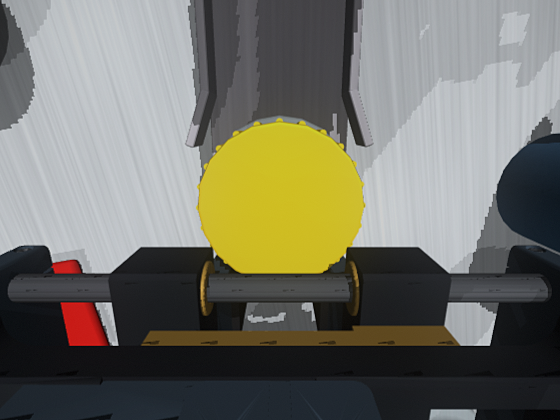

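```bash
python3 -m inch '[0,0,0,0,-1, 0,0,0,0,-1, 0,0,0,0,-1, 0,0,0,0,-1, 0,0,0,0,-1, 3,0,0,0,-1, 6,0,0,0,-1, 9,0,0,0,-1, 13,0,0,0,-1, 18,0,0,0,-1, 23,0,0,0,-1, 28,0,0,0,-1]'; python3 -m inch '[5,0,0,0,-1, 10,0,0,0,-1, 15,0,0,0,-1, 20,0,0,0,-1, 25,0,0,0,-1, 30,0,0,0,-1, 35,0,0,0,-1, 40,0,0,0,-1, 45,0,0,0,-1, 50,0,0,0,-1, 54,0,0,0,-1, 57,0,0,0,-1]';  python3 - <<'E'
from h import *
s=ctrl.sense(); print(s["ee_pos"],s["wrist_force"],s["gripper_width"])
d=grab("wrist"); cv2.imwrite("pics/w5.png",d["image"][...,::-1])
E
```

```text
time_s: 7.47
ee_pos: [531.2, -25.8, 55.4]
tcp_rot: [-0.0, 0.767, 0.641, 0.0]
wrist_force: [-0.1, -0.4, 0.4]
gripper_width: 0.005
grasp_force: 0.5
time_s: 8.47
ee_pos: [541.4, 30.1, 55.4]
tcp_rot: [0.0, 0.767, 0.641, 0.0]
wrist_force: [-0.9, -1.8, 0.0]
gripper_width: 0.002
grasp_force: 0.5
[541.38614884  30.13609663  55.41902119] [-0.90628118 -1.77537242  0.01501572] 0.002222249422868816
```

View pics/w5.png

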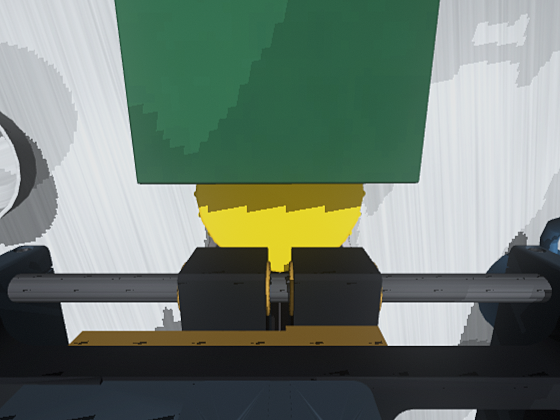

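```bash
python3 -m inch '[-10,0,0,0,-1, -30,0,-20,0,1, -55,-5,-50,0,1, -90,-12,-75,0,1, -127,-19,-75,0,1, -164,-26,-75,0,1, -200,-33,-75,0,1, -230,-39,-75,0,1, -247,-41.3,-75,0,1, -247,-41.3,-75,0,1, -247,-41.3,-75,0,1]'; python3 - <<'E'
from h import *
np.set_printoptions(precision=1,suppress=True)
s=ctrl.sense(); print(s["gripper_width"])
d=grab("wrist"); H,S,V=[d["hsv"][...,i].astype(int) for i in range(3)]; P=d["P"]; ok=d["range_z"]>0
for m in blobs((abs(H-29)<6)&(S>150)&(V>60),60):
    t=m&ok&(P[...,2]>84)
    if t.sum()>30:p=P[t]; print(p.mean(0),(p.min(0)+p.max(0))/2,np.ptp(p,axis=0),t.sum())
E
```

```text
time_s: 9.43
ee_pos: [456.0, -207.3, 130.4]
tcp_rot: [-0.0, 0.768, 0.64, 0.0]
wrist_force: [-0.3, 0.4, -0.2]
gripper_width: 0.704
grasp_force: 0.0
0.7037630950159187
[ 607.8 -206.1   89.8] [ 608.9 -207.2   88.2] [60.5 59.7  8.5] 5762
[ 456.4 -203.3   89.7] [ 456.2 -204.4   88. ] [60.1 59.9  7.8] 5097
```

```bash
python3 -m inch '[2,0,0,0,1, 2,0,10,0,1, 2,0,25,0,1, 2,0,35,0,1, 2,0,60,0,1, 2,0,80,0,1, 2,0,92,0,1, 2,0,96,0,1, 2,0,96,0,1, 2,0,96,0,-1, 2,0,96,0,-1, 2,0,96,0,-1]' 15;  python3 -m inch '[0,0,0,0,-1, 0,0,0,0,-1, 0,0,0,0,-1]'
```

```text
time_s: 10.48
ee_pos: [457.6, -204.2, 35.3]
tcp_rot: [0.001, 0.767, 0.641, 0.0]
wrist_force: [-0.0, 1.1, -0.2]
gripper_width: 0.811
grasp_force: 0.0
time_s: 10.73
ee_pos: [457.3, -204.2, 35.0]
tcp_rot: [0.0, 0.768, 0.641, 0.0]
wrist_force: [-1.0, 0.6, 8.1]
gripper_width: 0.723
grasp_force: 15.0
```

```bash
python3 -m inch '[0,0,-15,0,-1, 0,0,-40,0,-1, 10,2,-65,0,-1, 40,8,-70,0,-1, 75,15,-70,0,-1, 110,22,-70,0,-1, 145,29,-70,0,-1, 175,35,-70,0,-1, 195,39,-70,0,-1, 206,41,-70,0,-1, 207,41,-70,0,-1, 207,41,-70,0,-1]'; python3 -m inch '[0,0,0,0,-1, 0,0,10,0,-1, 0,0,20,0,-1, 0,0,30,0,-1, 0,0,35,0,-1, 0,0,38,0,-1, 0,0,38.5,0,-1, 0,0,38.5,0,-1]'
```

```text
time_s: 11.73
ee_pos: [534.0, -7.7, 104.4]
tcp_rot: [-0.0, 0.767, 0.641, -0.0]
wrist_force: [-0.5, 0.7, -2.4]
gripper_width: 0.721
grasp_force: 15.0
time_s: 12.4
ee_pos: [534.1, -7.8, 65.6]
tcp_rot: [-0.0, 0.767, 0.641, -0.0]
wrist_force: [0.1, -0.3, -2.1]
gripper_width: 0.72
grasp_force: 15.0
```

```bash
python3 -m inch '[0,0,0.8,0,-1, 0,0,0.8,0,0.2, 0,0,0.8,0,1, 0,0,0.8,0,1, 0,0,0.8,0,1, 0,0,0.8,0,1, -20,0,0.8,0,1, -45,0,0.8,0,1, -65,0,0.8,0,1, -65,0,0.8,0,-1, -65,0,5,0,-1, -65,0,9.5,0,-1]'; python3 -m inch '[0,0,0,0,-1, 0,0,0,0,-1, 0,0,0,0,-1, 0,0,0,0,-1, 0,0,0,0,-1, 0,0,0,0,-1, 0,0,0,0,-1, 0,0,0,0,-1, 4,0,0,0,-1, 8,0,0,0,-1, 12,0,0,0,-1, 16,0,0,0,-1]';  python3 -m inch '[4,0,0,0,-1, 8,0,0,0,-1, 13,0,0,0,-1, 18,0,0,0,-1, 23,0,0,0,-1, 28,0,0,0,-1, 33,0,0,0,-1, 37,0,0,0,-1, 41,0,0,0,-1, 45,0,0,0,-1]';  python3 -m inch '[4,0,0,0,-1, 8,0,0,0,-1, 12,0,0,0,-1, 16,0,0,0,-1, 20,0,0,0,-1, 24,0,0,0,-1, 28,0,0,0,-1, 32,0,0,0,-1, 36,0,0,0,-1, 39,0,0,0,-1, 42,0,0,0,-1]'; python3 - <<'E'
from h import *
d=grab("wrist"); cv2.imwrite("pics/w6.png",d["image"][...,::-1])
E
```

```text
time_s: 13.4
ee_pos: [522.9, -71.4, 56.3]
tcp_rot: [0.0, 0.768, 0.641, 0.0]
wrist_force: [1.5, 0.6, 0.1]
gripper_width: 0.812
grasp_force: 0.0
time_s: 14.4
ee_pos: [525.6, -55.5, 56.4]
tcp_rot: [0.0, 0.767, 0.641, -0.0]
wrist_force: [-0.1, -0.8, -0.4]
gripper_width: 0.008
grasp_force: 0.6
time_s: 15.23
ee_pos: [533.6, -11.3, 56.4]
tcp_rot: [0.0, 0.767, 0.641, -0.0]
wrist_force: [-0.6, -2.5, 0.8]
gripper_width: 0.004
grasp_force: 1.1
time_s: 16.15
ee_pos: [541.0, 30.0, 56.4]
tcp_rot: [-0.0, 0.767, 0.641, -0.0]
wrist_force: [-0.6, -2.2, -0.6]
gripper_width: 0.006
grasp_force: 1.1
```

View pics/w6.png

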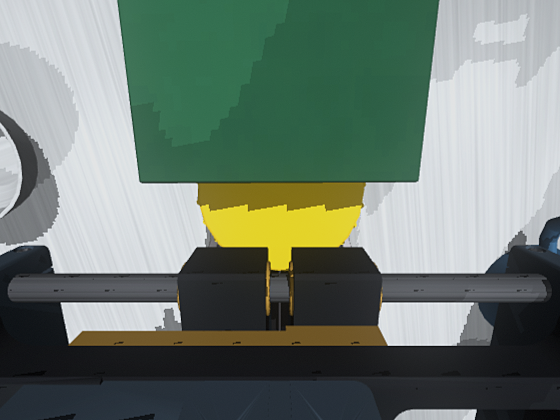

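```bash
python3 -m inch '[-10,0,0,0,-1, -30,0,-20,0,1, -55,12,-50,0,1, -90,32,-75,0,1, -124,50,-75,0,1, -156,68,-75,0,1, -186,86,-75,0,1, -210,102,-75,0,1, -220.6,108.3,-75,0,1, -220.6,108.3,-75,0,1, -220.6,108.3,-75,0,1, -220.6,108.3,-75,0,1]'; python3 - <<'E'
from h import *
np.set_printoptions(precision=1,suppress=True)
s=ctrl.sense(); print(s["gripper_width"],s["ee_pos"])
d=grab("wrist"); H,S,V=[d["hsv"][...,i].astype(int) for i in range(3)]; P=d["P"]; ok=d["range_z"]>0
for m in blobs((abs(H-29)<6)&(S>150)&(V>60),60):
    t=m&ok&(P[...,2]>84)
    if t.sum()>30:p=P[t]; print(p.mean(0),(p.min(0)+p.max(0))/2,np.ptp(p,axis=0),t.sum())
E
```

```text
time_s: 17.2
ee_pos: [607.5, -205.7, 131.2]
tcp_rot: [-0.001, 0.767, 0.641, -0.0]
wrist_force: [-0.3, 1.0, -0.1]
gripper_width: 0.777
grasp_force: 0.0
0.7774118355141012 [ 607.5 -205.7  131.2]
[ 609.7 -206.2   89.7] [ 609.4 -207.2   88.3] [60.6 60.3  8.6] 5014
```

Offset about +2 mm along tool y; descend and grip.

```bash
python3 -m inch '[0,1.5,0,0,1, 0,1.5,10,0,1, 0,1.5,25,0,1, 0,1.5,35,0,1, 0,1.5,60,0,1, 0,1.5,80,0,1, 0,1.5,92,0,1, 0,1.5,96,0,1, 0,1.5,96,0,1, 0,1.5,96,0,-1, 0,1.5,96,0,-1, 0,1.5,96,0,-1]' 15;  python3 -m inch '[0,0,0,0,-1, 0,0,0,0,-1, 0,0,0,0,-1]'
```

```text
time_s: 18.25
ee_pos: [610.4, -207.2, 36.5]
tcp_rot: [0.001, 0.767, 0.641, 0.0]
wrist_force: [-0.5, -0.1, 0.4]
gripper_width: 0.814
grasp_force: 0.0
time_s: 18.5
ee_pos: [610.1, -207.1, 36.2]
tcp_rot: [0.0, 0.767, 0.641, 0.0]
wrist_force: [-1.2, 0.6, 6.4]
gripper_width: 0.721
grasp_force: 15.0
```

```bash
python3 -m inch '[0,0,-15,0,-1, 0,0,-40,0,-1, 10,-6,-65,0,-1, 40,-24,-70,0,-1, 72,-43,-70,0,-1, 104,-62,-70,0,-1, 134,-80,-70,0,-1, 160,-96,-70,0,-1, 176,-106,-70,0,-1, 183,-109.9,-70,0,-1, 183,-109.9,-70,0,-1, 183,-109.9,-70,0,-1]'; python3 -m inch '[0,0,0,0,-1, 0,0,10,0,-1, 0,0,20,0,-1, 0,0,30,0,-1, 0,0,35,0,-1, 0,0,38,0,-1, 0,0,38.5,0,-1, 0,0,38.5,0,-1]'
```

```text
time_s: 19.5
ee_pos: [534.8, -7.7, 105.6]
tcp_rot: [0.0, 0.767, 0.641, 0.0]
wrist_force: [1.3, -0.1, -2.8]
gripper_width: 0.716
grasp_force: 15.0
time_s: 20.17
ee_pos: [534.1, -7.3, 66.6]
tcp_rot: [-0.0, 0.767, 0.641, -0.0]
wrist_force: [-0.7, 0.2, -1.7]
gripper_width: 0.721
grasp_force: 15.0
```

```bash
cat > ck.py <<'E'
import sys
from h import *
s=ctrl.sense(); p=s["ee_pos"]; f=s["wrist_force"]; F=-(f[0]*.177+f[1]*.984)
print("Y %.1f z %.1f push %.2f fz %.2f"%(p[0]*.177+p[1]*.984-133.4,p[2],F,f[2]),flush=True)
sys.exit(F>float(sys.argv[1]))
E
python3 -m inch '[0,0,1,0,-1, 0,0,1,0,0.2, 0,0,1,0,1, 0,0,1,0,1, 0,0,1,0,1, 0,0,1,0,1, -20,0,1,0,1, -45,0,1,0,1, -65,0,1,0,1, -65,0,1,0,-1, -65,0,4,0,-1, -65,0,6,0,-1]'; python3 -m inch '[0,0,0,0,-1, 0,0,0,0,-1, 0,0,0,0,-1, 0,0,0,0,-1, 0,0,0,0,-1, 0,0,0,0,-1, 0,0,0,0,-1, 0,0,0,0,-1, 4,0,0,0,-1, 8,0,0,0,-1, 12,0,0,0,-1, 15,0,0,0,-1]'; python3 ck.py 5 && python3 -m inch '[4,0,0,0,-1, 8,0,0,0,-1, 12,0,0,0,-1, 16,0,0,0,-1, 19,0,0,0,-1, 22,0,0,0,-1, 25,0,0,0,-1]' >/dev/null; python3 ck.py 5 && python3 -m inch '[3,0,0,0,-1, 6,0,0,0,-1, 9,0,0,0,-1, 12,0,0,0,-1, 15,0,0,0,-1, 18,0,0,0,-1]' >/dev/null; python3 ck.py 5 && python3 -m inch '[3,0,0,0,-1, 6,0,0,0,-1, 9,0,0,0,-1, 12,0,0,0,-1, 15,0,0,0,-1, 18,0,0,0,-1]' >/dev/null; python3 ck.py 6; python3 - <<'E'
from h import *
d=grab("wrist"); cv2.imwrite("pics/w7.png",d["image"][...,::-1])
E
```

```text
time_s: 21.17
ee_pos: [522.7, -70.9, 60.7]
tcp_rot: [-0.0, 0.768, 0.641, 0.0]
wrist_force: [0.6, -0.7, 0.1]
gripper_width: 0.814
grasp_force: 0.0
time_s: 22.17
ee_pos: [525.4, -55.9, 60.9]
tcp_rot: [-0.0, 0.767, 0.641, -0.0]
wrist_force: [0.4, -0.8, 0.6]
gripper_width: 0.002
grasp_force: 0.5
Y -95.5 z 60.9 push 0.74 fz 0.61
Y -95.5 z 60.9 push 0.74 fz 0.61
Y -95.5 z 60.9 push 0.74 fz 0.61
Y -95.5 z 60.9 push 0.74 fz 0.61False
False
False
False
```

View pics/w7.png

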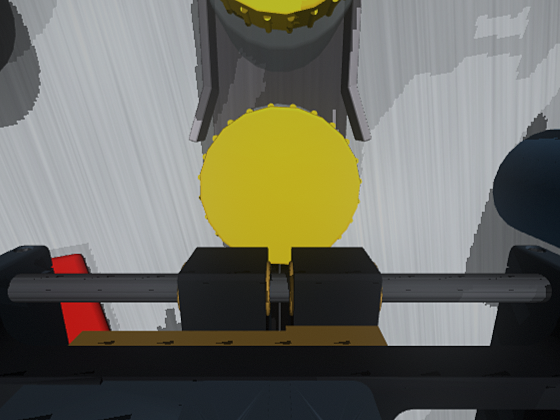

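Jar 3 stands upright on the landing, centred behind jar 2. The check helper stopped the chain by mistake because it returned a numpy bool as the exit code. I'll fix that and push on.

```bash
sed -i 's/sys.exit(F>float(sys.argv\[1\]))/sys.exit(int(F>float(sys.argv[1])))/' ck.py
python3 -m inch '[4,0,0,0,-1, 8,0,0,0,-1, 12,0,0,0,-1, 16,0,0,0,-1, 20,0,0,0,-1]' >/dev/null; python3 ck.py 5 && python3 -m inch '[3,0,0,0,-1, 6,0,0,0,-1, 9,0,0,0,-1, 12,0,0,0,-1, 15,0,0,0,-1, 18,0,0,0,-1]' >/dev/null; python3 ck.py 5 && python3 -m inch '[3,0,0,0,-1, 6,0,0,0,-1, 9,0,0,0,-1, 12,0,0,0,-1, 15,0,0,0,-1, 18,0,0,0,-1]' >/dev/null; python3 ck.py 6 && python3 -m inch '[2,0,0,0,-1, 4,0,0,0,-1, 6,0,0,0,-1, 8,0,0,0,-1]' >/dev/null; python3 ck.py 6 && python3 -m inch '[2,0,0,0,-1, 4,0,0,0,-1]' >/dev/null; python3 ck.py 6  && python3 -m inch '[1,0,0,0,-1, 2,0,0,0,-1]' >/dev/null; python3 ck.py 6  && python3 -m inch '[1,0,0,0,-1, 2,0,0,0,-1]' >/dev/null; python3 ck.py 6
```

```text
Y -75.6 z 60.9 push 1.25 fz 0.24
Y -57.8 z 60.9 push 2.61 fz 0.88
Y -39.7 z 60.9 push 3.11 fz 0.65
Y -31.9 z 60.9 push 4.00 fz 1.16
Y -27.9 z 60.9 push 3.81 fz 0.35
Y -25.9 z 60.9 push 3.29 fz 0.81
Y -23.9 z 60.9 push 3.46 fz 0.38
```

```bash
python3 -m inch '[1,0,0,0,-1, 2,0,0,0,-1]' >/dev/null; python3 ck.py 5.5 && python3 -m inch '[1,0,0,0,-1, 2,0,0,0,-1]' >/dev/null && python3 ck.py 5.5 && python3 -m inch '[1,0,0,0,-1, 2,0,0,0,-1]' >/dev/null && python3 ck.py 5.5 && python3 -m inch '[1,0,0,0,-1, 2,0,0,0,-1]' >/dev/null && python3 ck.py 5.5 && python3 -m inch '[0.5,0,0,0,-1, 1,0,0,0,-1]' >/dev/null && python3 ck.py 5.5 && python3 -m inch '[0.5,0,0,0,-1, 1,0,0,0,-1]' >/dev/null && python3 ck.py 5.5 && python3 -m inch '[0.5,0,0,0,-1, 1,0,0,0,-1]' >/dev/null && python3 ck.py 5.5 && python3 -m inch '[0.5,0,0,0,-1, 1,0,0,0,-1]' >/dev/null && python3 ck.py 5.5 && python3 -m inch '[0.5,0,0,0,-1, 1,0,0,0,-1]' >/dev/null && python3 ck.py 5.5 && python3 -m inch '[0.5,0,0,0,-1, 1,0,0,0,-1]' >/dev/null && python3 ck.py 5.5 && python3 -m inch '[0.5,0,0,0,-1, 1,0,0,0,-1]' >/dev/null && python3 ck.py 5.5 && python3 -m inch '[0.5,0,0,0,-1, 1,0,0,0,-1]' >/dev/null && python3 ck.py 5.5 && python3 -m inch '[0.5,0,0,0,-1, 1,0,0,0,-1]' >/dev/null && python3 ck.py 5.5; python3 -c "
from rig import ctrl; print(ctrl.sense()['time_s'])"
```

```text
Y -22.0 z 60.9 push 2.98 fz 0.26
Y -20.0 z 60.9 push 3.04 fz -0.23
Y -17.9 z 60.9 push 4.36 fz -0.25
Y -15.9 z 60.9 push 3.50 fz -0.20
Y -15.0 z 60.9 push 3.59 fz 0.17
Y -14.0 z 60.9 push 3.31 fz 0.06
Y -13.0 z 60.9 push 3.25 fz -0.41
Y -12.0 z 60.9 push 2.04 fz 0.08
Y -11.0 z 60.9 push 2.77 fz 0.69
Y -10.0 z 60.9 push 3.17 fz -0.97
Y -9.0 z 60.9 push 3.30 fz 0.90
Y -8.0 z 60.9 push 3.03 fz 0.10
Y -7.0 z 60.9 push 2.79 fz -0.57
26.6333
```

```bash
python3 -m inch '[0.5,0,0,0,-1, 1,0,0,0,-1]' >/dev/null; python3 ck.py 5 && python3 -m inch '[0.5,0,0,0,-1, 1,0,0,0,-1]' >/dev/null && python3 ck.py 5 && python3 -m inch '[0.5,0,0,0,-1, 1,0,0,0,-1]' >/dev/null && python3 ck.py 5 && python3 -m inch '[0.5,0,0,0,-1, 1,0,0,0,-1]' >/dev/null && python3 ck.py 5 && python3 -m inch '[0.5,0,0,0,-1, 1,0,0,0,-1]' >/dev/null && python3 ck.py 5 && python3 -m inch '[0.5,0,0,0,-1, 1,0,0,0,-1]' >/dev/null && python3 ck.py 5 && python3 -m inch '[0.5,0,0,0,-1, 1,0,0,0,-1]' >/dev/null && python3 ck.py 5 && python3 -m inch '[0.5,0,0,0,-1, 1,0,0,0,-1]' >/dev/null && python3 ck.py 5 && python3 -m inch '[0.5,0,0,0,-1, 1,0,0,0,-1]' >/dev/null && python3 ck.py 5 && python3 -m inch '[0.5,0,0,0,-1, 1,0,0,0,-1]' >/dev/null && python3 ck.py 5 && python3 -m inch '[0.5,0,0,0,-1, 1,0,0,0,-1]' >/dev/null && python3 ck.py 5 && python3 -m inch '[0.5,0,0,0,-1, 1,0,0,0,-1]' >/dev/null && python3 ck.py 5 && python3 -m inch '[0.5,0,0,0,-1, 1,0,0,0,-1]' >/dev/null && python3 ck.py 5 && python3 -m inch '[0.5,0,0,0,-1, 1,0,0,0,-1]' >/dev/null && python3 ck.py 5; python3 -c "
from rig import ctrl; print(ctrl.sense()['time_s'])"
```

```text
Y -6.0 z 60.9 push 2.77 fz 0.04
Y -5.0 z 60.9 push 2.22 fz -0.06
Y -4.0 z 60.9 push 3.08 fz 0.05
Y -3.0 z 60.9 push 3.12 fz -0.53
Y -2.0 z 60.9 push 2.80 fz 0.29
Y -1.0 z 60.9 push 3.13 fz -0.01
Y 0.0 z 60.9 push 3.62 fz 0.39
Y 1.0 z 60.9 push 3.96 fz -0.49
Y 2.0 z 60.9 push 3.05 fz 0.46
Y 3.0 z 60.9 push 4.40 fz 1.06
Y 3.4 z 60.9 push 14.32 fz 2.44
28.4667
```

The force jumped from about 3.3 N to 14 N at Y = 3.4. That puts the near side at about 19 mm and the pad face at about 217 mm, inside the stated range. The pad is home, so I'll back away and check.

```bash
python3 -m inch '[-1,0,0,0,-1, -5,0,0,0,-1, -20,0,0,0,-1, -50,0,0,0,-1, -80,0,0,0,-1, -105,0,-20,0,-1, -105,0,-50,0,-1, -105,0,-60,0,-1, -105,0,-60,0,-1, -105,0,-60,0,-1]'; python3 - <<'E'
from h import *
np.set_printoptions(precision=1,suppress=True)
d=grab("wrist"); cv2.imwrite("pics/w8.png",d["image"][...,::-1]); H,S,V=[d["hsv"][...,i].astype(int) for i in range(3)]; P=d["P"]; ok=d["range_z"]>0
for m in blobs((abs(H-29)<6)&(S>150)&(V>40),60):
    p=P[m&ok]; Y=p[:,:2]@[.177,.984]-133.4; X=p[:,:2]@[.984,-.177]-527.1; print("cap Y min",Y.min(),"X",X.min(),X.max(),"z max",np.percentile(p[:,2],[50,98]))
E
```

```text
time_s: 29.3
ee_pos: [524.7, -61.3, 121.2]
tcp_rot: [0.0, 0.767, 0.641, 0.001]
wrist_force: [-0.1, -0.0, -0.8]
gripper_width: 0.001
grasp_force: 0.0
cap Y min 22.57599847464033 X -26.00714039840824 22.156951401795368 z max [119.1 121.1]
```

View pics/w8.png

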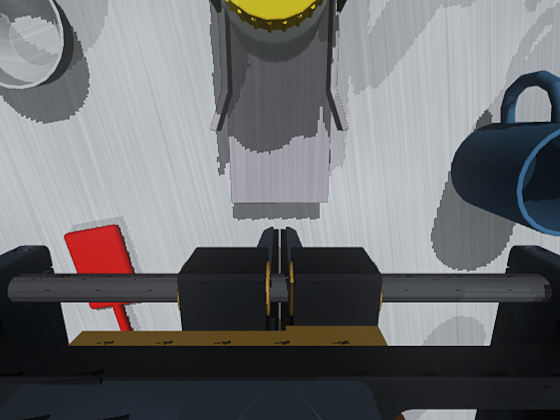

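Jar 3 stands upright at the hood mouth. Its cap is near (272,10) in the picture with its top at z = 120 mm, and its near side is at about 19.6 mm, which matches the felt stop. Handing in.

```bash
python3 -c "
from rig import ctrl; print(ctrl.finish_job())"
```

```text
the job is handed in; nothing more can be done
None
```

The job is handed in at about 29 s: all three yellow-capped jars are in the lane in a row, pushed until a hard stop was felt (about 14 N, third jar's near side at about 19 mm), and the last jar was checked upright; no other object was touched as far as I could see.

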